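Switch the selector valve to the cross port and press the start button

TASK

Set the selector valve to the port labelled with the cross: with your fingertips push the upright tab round until it points squarely at the cross and stays there, and then press the push button on the small grey box all the way down and let it come up again. Only push and press: do not pinch the tab or lift anything, do not press the button before the tab is at the cross, and leave the bottle, the timer and the tape roll where they are.

Things in the scene. Friction and masses are not known exactly. Their poses are not given: they have to be found in the camera images.
- valve_axis (a point): Point on the selector's upright turning axis, level with the top face (z = 24 mm) of the valve's fixed round grey base, 244 mm across, with four hose nipples on its rim (to 149 mm from the axis, below the top face). A black hub, 72 mm across, 24 mm high, turns on that face and carries the tab. z up; x points away from the side with the ports, where three 3 mm screw heads are.
- tab_mid (a point): Middle of the upright tab that sticks out from the hub: 66 mm from the axis, 17 mm above the base's top. The tab is a straight radial fin, 12 mm thick, reaching to 80 mm from the axis, from 2 to 32 mm above the base's top. The face beside it is free (only the flat labels beyond 84 mm). Pressing both its flanks (colliders selector_c0, clockwise side, and selector_c1) at once is pinching.
- aim_point (a point): The point that the tab points at: on the tab's centre line, 21 mm beyond its outer end, 101 mm from the axis, just above the base. Turns with the tab.
- selector (a joint): Angle of the selector: 0 when the tab points along valve_axis -x, growing anticlockwise seen from above; stops at -1.95 and +1.95. Steady friction (0.12 N m, some 2 N at the tab), no spring, no clicks: it stays where left. Ports lie at +1.68, +0.56, -0.56, -1.68 rad; which label is at which port varies. Starts between the two middle ports.
- push_button (a joint): Travel of the push button, 0 up to 0.006 m fully down; a spring brings it up again. Fully down takes about 5 N.
- push_button_top (a point): Centre of the top face of the button's black round cap (32 mm across), 44 mm above the bench, pressed straight down. It sits in a steel bezel on a fixed grey box, 60 x 60 x 28 mm, on the bench to the right of the valve.
- reagent_bottle: Small loose white bottle, 43 mm across, 81 mm high; origin at the centre of its underside. Leave alone.
- timer: Loose white bench timer, 66 x 62 x 18 mm; origin at the centre of its underside. Leave alone.
- label_tape: Loose roll of tape lying flat, 61 mm across, 13 mm high; origin at the centre of its underside. Leave alone.
- label_cross: Flat white label disc, 34 mm across and 3 mm thick, lying on the valve's base at one of the four ports, its centre 101 mm from the axis; bears a black cross (two crossed bars 25 mm long, 7 mm wide). Fixed. Origin at the centre of its underside.
- label_bar: Flat white label disc, 34 mm across and 3 mm thick, lying on the valve's base at one of the four ports, its centre 101 mm from the axis; bears one straight black bar 25 mm long, 7 mm wide. Fixed. Origin at the centre of its underside.
- label_ring: Flat white label disc, 34 mm across and 3 mm thick, lying on the valve's base at one of the four ports, its centre 101 mm from the axis; bears a black ring, 26 mm across, 17 mm inside. Fixed. Origin at the centre of its underside.
- label_dot: Flat white label disc, 34 mm across and 3 mm thick, lying on the valve's base at one of the four ports, its centre 101 mm from the axis; bears a solid black dot 16 mm across. Fixed. Origin at the centre of its underside.
Mind the look-alikes: they are no part of the job. Of the things that look like the part that bears push_button, the smaller one is meant.

How it is judged:
On the way, in this order (a step that is already met when the one before it is completed fails the run):
1. the tab points at the cross and rests there (horizontal distance between aim_point and label_cross below 0.01 m and velocity of joint selector between -0.05 and 0.05 rad/s), for 0.2 s.
2. the button is pressed fully down while the tab points at the cross (value of joint push_button above 0.0045 m and horizontal distance between aim_point and label_cross below 0.01 m), for 0.05 s.
At the end, for the whole second after the job is handed in: The tab's aim point is within 10 mm of the centre of the label with the cross (about 6 degrees) and at rest, after which the button was pressed at least 4.5 of its 6 mm and is up again (under 1.5 mm); bottle, timer and tape roll within 15 mm of where they stood, the bottle upright (all of step 1 and value of joint push_button below 0.0015 m and distance of each of reagent_bottle, timer, label_tape from where it was at the start of the episode below 0.015 m and angle between reagent_bottle's own z axis and vertical below 0.1 rad); the robot touches nothing.
It fails at once if the tab is pinched (both its sides pressed at once) (contact force between the fingers and selector_c0 above 0.5 N and contact force between the fingers and selector_c1 above 0.5 N).
It fails at once if the button is pressed while the tab is not at the cross (value of joint push_button above 0.003 m and horizontal distance between aim_point and label_cross above 0.012 m).
It fails at once if the bottle, timer or tape roll is lifted or shoved away (distance of any of reagent_bottle, timer, label_tape from where it was at the start of the episode above 0.015 m).
It also fails if it takes over 54 s, if anything falls off the work surface, if the arm or the gripper's body presses on something with over 40 N, if the wrist force passes 120 N, or if a joint passes its speed limit or range.

ROBOT

A 6-joint arm with a two-finger parallel gripper is mounted at the origin on a cart in front of the work surface, level with it; the furniture and walls round the work are solid. World frame = base frame: x ahead of the robot, y to its left, z up, the work surface at z = 0. Lengths are in m, angles in rad, forces in N, time in s.
With the tool pointing down it reaches from about 0.375 to 0.825 m from the base axis. Payload 5.5 kg.
Tool frame: the origin (TCP) lies midway between the tips of the shut fingers; the grasp point (between the pads) lies 19 mm behind it (manip.grip_point_offset is the distance from the TCP to the grasp point, in m); z points along the fingers, x is the direction in which the jaws open and shut, and the axes are right-handed (so a half turn about z gives the same grasp; the last joint's range is limited). The gripper opens to 85 mm and grips with 20 to 120 N. Pads are 22 mm wide; open, the fingers measure 114 mm over their backs; the gripper's body (76 mm by 85 mm) begins 54 mm behind the grasp point. The pads swing forward as they close: fully open they stand 13 mm farther back than shut.
Start: joints at [1.151, 0.314, -0.047, 1.21, 0, 1.571], TCP at [0.245, 0.548, 0.231] pointing down, gripper open.
Joint ranges: [-2.67, 2.67], [-0.69, 1.73], [-1.03, 1.25], [-2.08, 2.16], [-1.42, 1.45], [-3.14, 3.14]. Speed limits (rad/s): [2.39, 2.39, 3.01, 3.14, 3.14, 3.14].

INTERFACE

Orientations are given as [roll, pitch, yaw] about the fixed x, y, z axes, in that order (R = Rz(yaw) Ry(pitch) Rx(roll)).
In Python, from plant import manip, eyes gives the robot as it stands.
- The arm moves only by the tool move_arm, never from a script. Its argument "steps" is a list that holds one entry, the list of rows, each a list of 7 numbers: the opening in per cent of the stroke, from 0 (shut) to 100 (fully open), then the shift along the world's x, y, z in m, then the turn, a rotation vector about the world's x, y, z in degrees. A call has 1 to 20 rows; each row shifts and turns the commanded pose from where the row before left it; what a row does not reach is not made up. A row lasts 1/10 s, in which the tool goes at most 50 mm and 8.59 degrees, less where a joint would pass 70% of its speed; a pose out of reach is approached as far as the arm can. A call with a gripper value outside its range is refused whole. The fingers move at their own pace and stop on an object; the grip force is fixed at half the most. Time passes only in rows, so rows that do not move let the fingers close. It gives the time, the measured TCP pose, the force and the opening at its end, in the units of the state.
- manip.get_state(): the state, without advancing time (a new reading comes with each control period).
- eyes.capture(name): name is "scene" or "top"; returns (picture, depth): 420x560x3 uint8, blue, green, red; 420x560 float32, m along the optical axis (not along the pixel's ray), 0 where there is no reading.
- eyes.camera_info(name): a dict with "fx", "fy", "cx", "cy" (pixels), "cam_to_world" (4x4, takes a point from camera to world coordinates). Camera axes: x right, y up, looking along -z (the intrinsics and any distortion apply to the point x, -y, -z); pixel columns grow to the right and rows downward; lengths in m; the calibration is good to about 2 mm. A picture is of the moment at which its call begins. camera_info takes no time and is no camera call.
- manip.job_done(): hands the job in, once; it reports no verdict.
The state is a dict: "time_s": time; "joint_positions": joint angles; "qvel": joint speeds; "effort": joint torques, N m; "tcp_pos": TCP position; "orientation": TCP orientation; "force": force on the tool from outside, world axes, zero at the start; "wrist_torque": the same for the moment, N m; "finger_gap": finger opening in m.
Only numpy, scipy, OpenCV 4.12 (cv2) and the standard library are available. Lean on these libraries where they do the work, as an engineer would, in place of code of your own. Each camera call takes 0.05 s, during which the arm holds its last target.

## Working session

There is one attempt and no reset: what is moved stays moved. The work goes in short steps, Python scripts to look and compute and a tool call to move; the robot and the scene stay as the last step left them, time stands still between calls to the robot, and variables do not carry over. Pictures are saved under pics/ and viewed, and the job is handed in when it is done.

Besides the shell and the picture viewer there is one more tool, called after "Emit:" by a JSON object that holds its "fn" and its "kwargs". move_arm: Moves the arm, as the interface text tells. Its arguments: {"type":"object","properties":{"steps":{"type":"array"}},"required":["steps"]}

```bash
mkdir -p pics; ls; cat > h.py <<'E'
import numpy as np, cv2
from plant import manip, eyes
def ray(info,u,v):
    K=np.array([[info['fx'],0,info['cx']],[0,info['fy'],info['cy']],[0,0,1]])
    d=np.array(info.get('dist',info.get('distortion',np.zeros(5))),float) if not isinstance(info.get('dist',None),str) else np.zeros(5)
    p=cv2.undistortPoints(np.array([[[u,v]]],float),K,d)[0,0]
    T=np.array(info['cam_to_world']); return T[:3,3],T[:3,:3]@np.array([p[0],-p[1],-1.])
def onplane(info,u,v,z):
    o,d=ray(info,u,v); return o+d*(z-o[2])/d[2]
E
python3 - <<'E'
from h import *
for n in("scene","top"):
    p,d=eyes.capture(n); cv2.imwrite(f"pics/{n}0.png",p); np.save(f"{n}0.npy",d); print(eyes.camera_info(n))
print(manip.get_state())
E
```

```text
pics
{'fx': 447.5721507004927, 'fy': 447.5721507004927, 'cx': 277.33839992975425, 'cy': 217.2740723386619, 'cam_to_world': array([[ 0.91121034,  0.25276965, -0.32527406,  0.17009719],
       [-0.41165313,  0.58826701, -0.69604857, -0.45299002],
       [ 0.01540805,  0.76814675,  0.6400884 ,  0.67842027],
       [ 0.        ,  0.        ,  0.        ,  1.        ]])}
{'fx': 432.34226473283917, 'fy': 432.34226473283917, 'cx': 268.59812967745756, 'cy': 206.7669657683536, 'cam_to_world': array([[ 0.02253853,  0.99555297, -0.09146752,  0.41904927],
       [-0.99970655,  0.02325564,  0.00678166,  0.21781047],
       [ 0.00887864,  0.09128783,  0.99578497,  0.98122066],
       [ 0.        ,  0.        ,  0.        ,  1.        ]])}
{'time_s': 0.1, 'joint_positions': array([ 1.15102806e+00,  3.14165140e-01, -4.79722209e-02,  1.21015708e+00,
        1.76173887e-05,  1.57078815e+00]), 'qvel': array([-0.00123625, -0.00152447,  0.00255323, -0.00030782, -0.00095255,
        0.00222364]), 'effort': array([-1.32843179e-04, -5.40766025e+01,  3.40540981e+01,  1.11560102e-02,
       -1.06890488e-05,  4.27114855e-06]), 'tcp_pos': array([0.24432112, 0.54745786, 0.23051787]), 'orientation': array([-3.14157502e+00,  1.49811643e-03,  1.15103623e+00]), 'force': array([ 0.2991076 ,  0.25804595, -0.4015822 ]), 'wrist_torque': array([ 0.01454944,  0.01614406, -0.02189659]), 'finger_gap': 0.08542351239825348}
```

View pics/scene0.png

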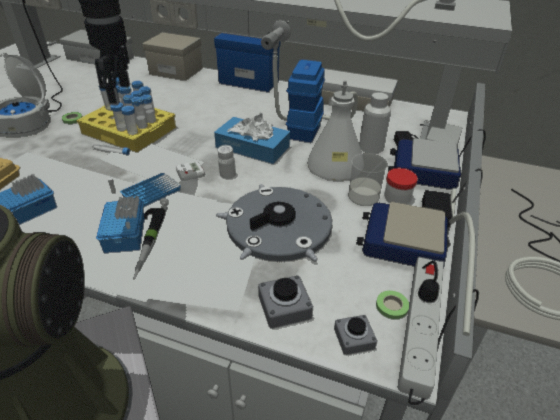

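View pics/top0.png

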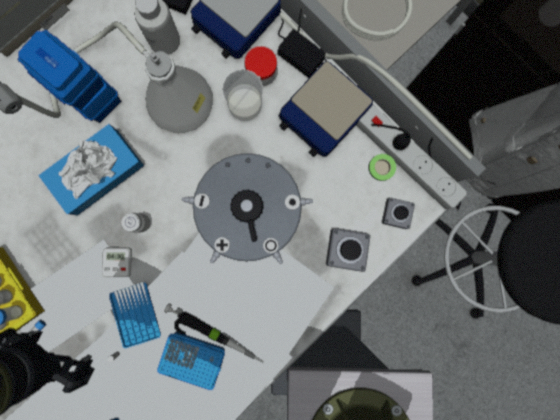

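The top view shows the valve with its hub at (247,205) and its tab pointing to (254,240). The labels are the bar at (201,200), cross at (222,245), ring at (271,245) and dot at (292,202). Two button boxes look alike: a larger one at (349,250) and a smaller one at (398,212). I'll enlarge both views and measure.

```bash
python3 - <<'E'
from h import *
p=cv2.imread("pics/top0.png"); a=cv2.resize(p[145:275,170:430],None,fx=3,fy=3,interpolation=cv2.INTER_CUBIC); cv2.imwrite("pics/topcrop.png",a)
p=cv2.imread("pics/scene0.png"); a=cv2.resize(p[180:360,210:420],None,fx=3.3,fy=3.3,interpolation=cv2.INTER_CUBIC); cv2.imwrite("pics/scenecrop.png",a)
I={n:eyes.camera_info(n) for n in("top","scene")}
for n,u,v,z in [("top",247,205,.048),("scene",279,212,.048),("top",222,245,.027),("scene",236,211,.027),("top",271,245,.027),("scene",254,241,.027),("top",201,200,.027),("top",292,202,.027),("top",254,240,.056),("top",401,212,.044),("scene",356,327,.044),("top",349,250,.044)]:
    d=np.load(n+"0.npy"); o,r=ray(I[n],u,v); print(n,u,v,onplane(I[n],u,v,z).round(4), 'depthpt',(o+r*d[v,u]).round(4))
E
```

```text
top 247 205 [0.5075 0.2583 0.048 ] depthpt [0.5074 0.2583 0.0497]
scene 279 212 [0.5014 0.2478 0.048 ] depthpt [0.502  0.249  0.0469]
top 222 245 [0.42   0.3117 0.027 ] depthpt [0.42   0.3115 0.0292]
scene 236 211 [0.4228 0.3137 0.027 ] depthpt [0.4221 0.3115 0.0289]
top 271 245 [0.4224 0.2041 0.027 ] depthpt [0.4224 0.2041 0.0261]
scene 254 241 [0.4227 0.2029 0.027 ] depthpt [0.4218 0.2006 0.0294]
top 201 200 [0.5183 0.3614 0.027 ] depthpt [0.5182 0.3614 0.0275]
top 292 202 [0.5185 0.1596 0.027 ] depthpt [0.5185 0.1597 0.0278]
top 254 240 [0.4321 0.241  0.056 ] depthpt [0.4321 0.2411 0.0548]
top 401 212 [ 0.5004 -0.0775  0.044 ] depthpt [ 0.5004 -0.0775  0.0439]
scene 356 327 [ 0.4955 -0.0846  0.044 ] depthpt [ 0.4957 -0.0843  0.0435]
top 349 250 [0.4154 0.0356 0.044 ] depthpt [0.4155 0.0389 0.0608]
```

View pics/topcrop.png

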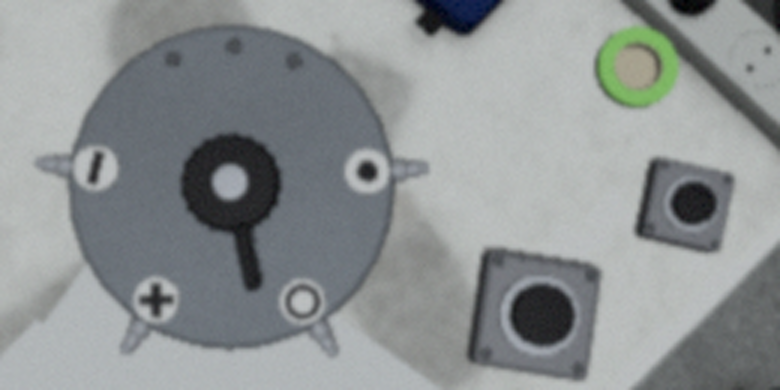

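View pics/scenecrop.png

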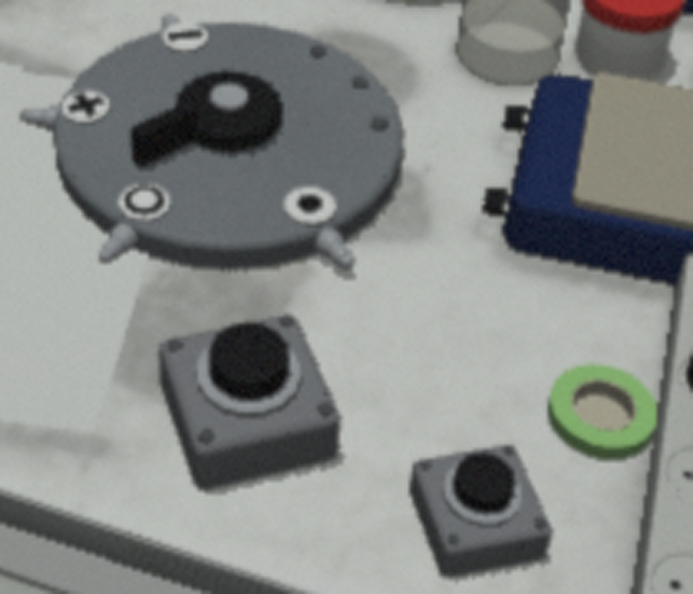

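The crops confirm the cross at crop (155,300), which is top (222,245). The small button is at crop (692,204), about top (401,213), and its top is 44 mm up (the larger one is about 61 mm), so the smaller one is meant. Next I'll refine the centres with masks.

```bash
cat > m.py <<'E'
from h import *
import sys
from scipy.optimize import least_squares
def blobcen(img,c,r,lo,hi,amin=20):
    g=cv2.cvtColor(img,cv2.COLOR_BGR2GRAY); x,y=c
    m=np.zeros_like(g); cv2.circle(m,c,r,255,-1)
    b=cv2.inRange(g,lo,hi)&m
    cs,_=cv2.findContours(b,cv2.RETR_EXTERNAL,cv2.CHAIN_APPROX_NONE)
    k=max(cs,key=cv2.contourArea); (e,_,_)=cv2.minAreaRect(k); M=cv2.moments(cv2.convexHull(k))
    return M['m10']/M['m00'],M['m01']/M['m00'],cv2.contourArea(k)
E
python3 - <<'E'
from m import *
I={n:eyes.camera_info(n) for n in("top","scene")}
P={n:cv2.imread(f"pics/{n}0.png") for n in I}
pts={}
S={"top":dict(cross=(222,245),ring=(271,245),bar=(202,201),dot=(292,202)),"scene":dict(cross=(236,211),ring=(254,241),bar=(266,191),dot=(304,242))}
for n in I:
  L=[]
  for k,c in S[n].items():
    u,v,a=blobcen(P[n],c,9,145,255); w=onplane(I[n],u,v,.027); L.append(w[:2]); print(n,k,round(u,1),round(v,1),a,w.round(4))
  L=np.array(L); s=least_squares(lambda q:np.hypot(*(L-q).T)-.101,[.5,.25]); print("axis",s.x,s.fun)
  ax=s.x; d=L[0]-ax; print("cross ang",np.degrees(np.arctan2(d[1],d[0])))
  c,r=((400,213),9) if n=="top" else ((357,326),11)
  u,v,a=blobcen(P[n],c,r,0,45); print("btn",u,v,a,onplane(I[n],u,v,.044).round(4))
# tab via depth: points 0.046-0.062 & r 45..85 (top)
d=np.load("top0.npy"); vv,uu=np.mgrid[180:270,180:310]; i=I["top"]
T=np.array(i['cam_to_world']);D=d[vv,uu]
X=np.stack([(uu-i['cx'])/i['fx']*D,-(vv-i['cy'])/i['fy']*D,-D],-1)@T[:3,:3].T+T[:3,3]
r=np.hypot(X[...,0]-ax[0],X[...,1]-ax[1]); m=(X[...,2]>.045)&(X[...,2]<.065)&(r>42)&(r<.085) if 0 else (X[...,2]>.045)&(X[...,2]<.065)&(r>.042)&(r<.085)
q=X[m]; c=np.median(q,0); print("tab",m.sum(),c,np.degrees(np.arctan2(c[1]-ax[1],c[0]-ax[0])),r[m].max())
E
```

```text
top cross 221.6 244.4 162.0 [0.4212 0.3127 0.027 ]
top ring 270.2 245.0 162.5 [0.4223 0.2059 0.027 ]
top bar 201.3 200.7 154.5 [0.5166 0.3607 0.027 ]
top dot 292.0 201.6 155.0 [0.5195 0.1597 0.027 ]
axis [0.50751525 0.26010281] [ 8.61698847e-05 -6.25175464e-05  5.46433562e-05  1.33776832e-04]
cross ang 148.63229453266885
btn 400.79855072463766 212.4217391304348 112.0 [ 0.4995 -0.077   0.044 ]
scene cross 231.4 210.5 27.0 [0.4138 0.3196 0.027 ]
scene ring 253.0 240.0 21.0 [0.4221 0.2068 0.027 ]
scene bar 265.6 188.2 113.5 [0.5206 0.3688 0.027 ]
scene dot 303.5 241.5 112.0 [0.5192 0.1595 0.027 ]
axis [0.50270053 0.26549413] [ 0.00310419 -0.00127941  0.00385637  0.00624157]
cross ang 148.65995692339393
btn 356.2262718299164 325.95216400911164 216.0 [ 0.497  -0.0829  0.044 ]
tab 95 [0.44701834 0.24532956 0.05589858] -160.09281267664016 0.07667288949363099
```

Emit:
{"fn": "move_arm", "kwargs": {"steps": [[[0,0.015,-0.024,0,0,0,-3.3],[0,0.015,-0.024,0,0,0,-3.3],[0,0.015,-0.024,0,0,0,-3.3],[0,0.015,-0.024,0,0,0,-3.3],[0,0.015,-0.024,0,0,0,-3.3],[0,0.015,-0.024,0,0,0,-3.3],[0,0.015,-0.024,0,0,0,-3.3],[0,0.015,-0.024,0,0,0,-3.3],[0,0.015,-0.024,0,0,0,-3.3],[0,0.015,-0.024,0,0,0,-3.3],[0,0.015,-0.024,0,0,0,-3.3],[0,0.015,-0.024,0,0,0,-3.3],[0,0.015,-0.024,0,0,0,-3.3],[0,0.015,-0.024,0,0,0,-3.1],[0,0,0,-0.03,0,0,0],[0,0,0,-0.03,0,0,0],[0,0,0,-0.03,0,0,0],[0,0,0,-0.02,0,0,0],[0,0,0,0,0,0,0],[0,0,0,0,0,0,0]]]}}

```text
time_s: 2.1
tcp_pos: [0.4543, 0.2118, 0.1214]
orientation: [3.142, 0.001, 0.348]
force: [-0.7, -0.0, 1.3]
finger_gap: -0.0002
```

```bash
python3 - <<'E'
from h import *
a=[]
for n,c in(("scene",(170,90)),("top",(160,120))):
    p,d=eyes.capture(n); a.append(cv2.resize(p[c[1]:c[1]+180,c[0]:c[0]+180],None,fx=2.2,fy=2.2))
cv2.imwrite("pics/s1.png",np.hstack(a))
E
```

```text
(no output)
```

View pics/s1.png

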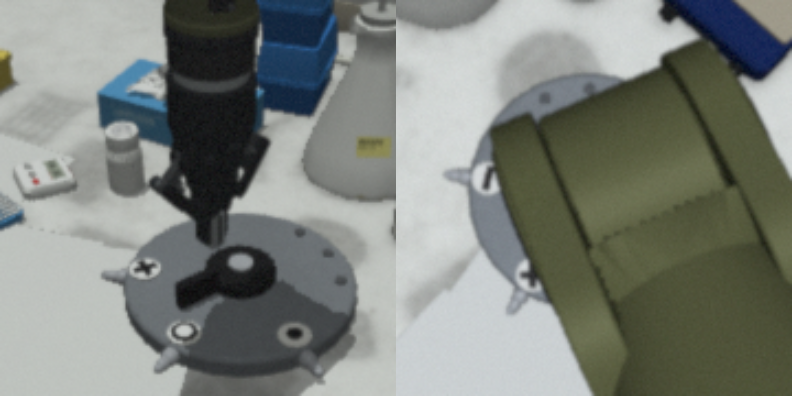

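Emit:
{"fn": "move_arm", "kwargs": {"steps": [[[0,0,0,-0.025,0,0,0],[0,0,0,-0.025,0,0,0],[0,0,0,-0.02,0,0,0],[0,0,0,-0.015,0,0,0],[0,0,0,0,0,0,0],[0,0,0,0,0,0,0]]]}}

```text
time_s: 2.8
tcp_pos: [0.4553, 0.2123, 0.0374]
orientation: [-3.141, -0.001, 0.348]
force: [0.4, -0.3, -0.1]
finger_gap: 0.0002
```

```bash
python3 - <<'E'
import numpy as np
A=np.array([.5075,.260]);prev=None
for p in list(range(200,147,-4)):
    f=np.radians(p);e=np.array([np.cos(f),np.sin(f)]);t=np.array([-e[1],e[0]]);q=A+.066*e+.017*t
    print(p,q.round(4),None if prev is None else (q-prev).round(4));prev=q
E
```

```text
200 [0.4513 0.2215] None
196 [0.4487 0.2255] [-0.0026  0.004 ]
192 [0.4465 0.2296] [-0.0023  0.0042]
188 [0.4445 0.234 ] [-0.002   0.0043]
184 [0.4428 0.2384] [-0.0017  0.0045]
180 [0.4415 0.243 ] [-0.0013  0.0046]
176 [0.4405 0.2476] [-0.001   0.0046]
172 [0.4398 0.2524] [-0.0007  0.0047]
168 [0.4394 0.2571] [-0.0004  0.0047]
164 [0.4394 0.2619] [-0.      0.0048]
160 [0.4397 0.2666] [0.0003 0.0047]
156 [0.4403 0.2713] [0.0006 0.0047]
152 [0.4412 0.276 ] [0.001  0.0047]
148 [0.4425 0.2806] [0.0013 0.0046]
```

Emit:
{"fn": "move_arm", "kwargs": {"steps": [[[0,-0.001,0.0023,0,0,0,0],[0,-0.001,0.0023,0,0,0,0],[0,-0.001,0.0023,0,0,0,0],[0,-0.001,0.0023,0,0,0,0],[0,-0.0026,0.004,0,0,0,-4],[0,-0.0023,0.0042,0,0,0,-4],[0,-0.002,0.0043,0,0,0,-4],[0,-0.0017,0.0045,0,0,0,-4],[0,-0.0013,0.0046,0,0,0,-4],[0,-0.001,0.0046,0,0,0,-4],[0,-0.0007,0.0047,0,0,0,-4],[0,-0.0004,0.0047,0,0,0,-4],[0,0,0.0048,0,0,0,-4],[0,0.0003,0.0047,0,0,0,-4],[0,0,0,0,0,0,0],[0,0,0,0,0,0,0]]]}}

```text
time_s: 4.4
tcp_pos: [0.4388, 0.2663, 0.0363]
orientation: [-3.141, 0.0, -0.348]
force: [0.3, 0.0, -0.6]
finger_gap: 0.0001
```

```bash
python3 - <<'E'
from h import *
a=[]
for n,c in(("scene",(170,90)),("top",(160,120))):
    p,d=eyes.capture(n); a.append(cv2.resize(p[c[1]:c[1]+180,c[0]:c[0]+180],None,fx=2.2,fy=2.2))
cv2.imwrite("pics/s2.png",np.hstack(a))
E
```

```text
(no output)
```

View pics/s2.png

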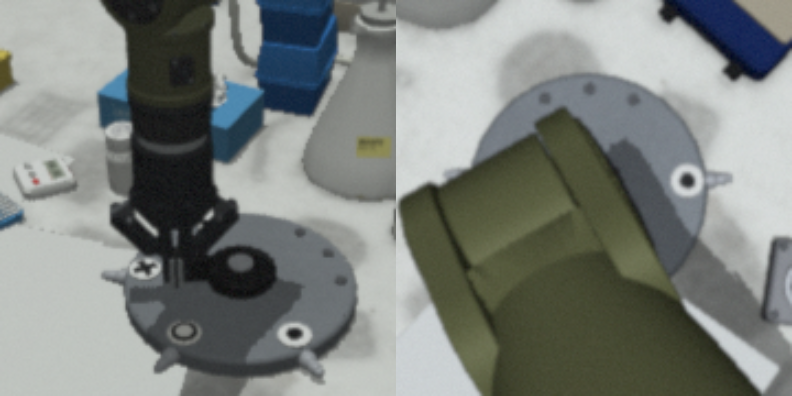

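The fingers are against the tab's anticlockwise flank and the tab has come round. I'll go on to about 151°, then back off to measure.

Emit:
{"fn": "move_arm", "kwargs": {"steps": [[[0,0.0006,0.0047,0,0,0,-4],[0,0.0005,0.0024,0,0,0,-2],[0,0.0005,0.0024,0,0,0,-2],[0,0.0003,0.0012,0,0,0,-1],[0,0,0,0,0,0,0],[0,0,0,0,0,0,0],[0,-0.005,-0.009,0,0,0,0],[0,-0.005,-0.009,0,0,0,0],[0,0,0,0.04,0,0,0],[0,0,0,0.04,0,0,0],[0,0.01,-0.04,0.02,0,0,0],[0,0.01,-0.04,0.0,0,0,0],[0,0.01,-0.04,0.0,0,0,0],[0,0.01,-0.04,0.0,0,0,0],[0,0.01,-0.04,0.0,0,0,0],[0,0.01,-0.04,0.0,0,0,0],[0,0,0,0.0,0,0,0],[0,0,0,0.0,0,0,0]]]}}

```text
time_s: 6.3
tcp_pos: [0.4901, 0.0178, 0.1362]
orientation: [-3.141, 0.0, -0.51]
force: [-0.0, 0.3, -0.5]
finger_gap: 0.0002
```

```bash
cat > tab.py <<'E'
from m import *
A=np.array([.5075,.2601])
def run(tag):
    a=[]
    for n,c in(("scene",(170,110)),("top",(160,120))):
        p,d=eyes.capture(n); i=eyes.camera_info(n); cv2.imwrite(f"pics/{n}{tag}.png",p)
        a.append(cv2.resize(p[c[1]:c[1]+180,c[0]:c[0]+180],None,fx=2.2,fy=2.2))
        vv,uu=np.mgrid[0:420,0:560]; T=np.array(i['cam_to_world'])
        X=np.stack([(uu-i['cx'])/i['fx']*d,-(vv-i['cy'])/i['fy']*d,-d],-1)@T[:3,:3].T+T[:3,3]
        q=X[...,:2]-A; r=np.hypot(q[...,0],q[...,1])
        m=(X[...,2]>.049 if n=="top" else X[...,2]>.05)&(X[...,2]<.065)&(r>.042)&(r<.085)
        g=cv2.cvtColor(p,cv2.COLOR_BGR2GRAY); 
        k=q[m]; 
        if len(k): print(n,m.sum(),"depth tab deg",np.degrees(np.arctan2(np.median(k[:,1]),np.median(k[:,0])))%360)
        if n=="top":
            # colour mask on the z=.056 plane
            o=T[:3,3]; R=np.stack([(uu-i['cx'])/i['fx'],-(vv-i['cy'])/i['fy'],-np.ones(uu.shape)],-1)@T[:3,:3].T
            Y=o+R*((.056-o[2])/R[...,2])[...,None]; q=Y[...,:2]-A; r=np.hypot(q[...,0],q[...,1])
            m=(g<50)&(r>.045)&(r<.08); k=q[m]; ang=np.degrees(np.arctan2(k[:,1],k[:,0]))%360
            print("colour tab",m.sum(),np.median(ang),ang.min(),ang.max())
    cv2.imwrite(f"pics/c{tag}.png",np.hstack(a))
E
python3 -c "
import tab; tab.run('3')"
```

```text
scene 79 depth tab deg 154.85695803252653
top 100 depth tab deg 151.64266677771013
colour tab 71 153.1334208540829 147.72470577293126 160.11117836501313
```

View pics/c3.png

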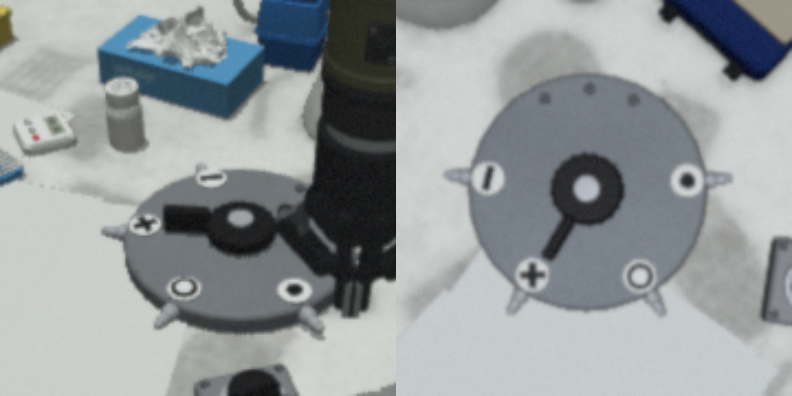

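The tab now points almost at the cross (top crop: tip at (550,255), cross at (532,275)), perhaps 3° short. I'll refine the angle from the saved picture before the last nudge.

```bash
cat > fine.py <<'E'
from m import *
A=np.array([.5075,.2601])
def fine(path):
    g=cv2.cvtColor(cv2.imread(path),cv2.COLOR_BGR2GRAY).astype(np.float32); i=eyes.camera_info("top"); T=np.array(i['cam_to_world'])
    L=[]
    for r in np.arange(.046,.077,.005):
        s=np.radians(np.arange(110,235,.25)); W=np.stack([A[0]+r*np.cos(s),A[1]+r*np.sin(s),np.full_like(s,.056)],1)
        C=(W-T[:3,3])@T[:3,:3]; u=i['fx']*C[:,0]/-C[:,2]+i['cx']; v=-i['fy']*C[:,1]/-C[:,2]+i['cy']
        z=cv2.remap(g,u.astype(np.float32)[None],v.astype(np.float32)[None],cv2.INTER_LINEAR)[0] if 0 else cv2.remap(g,u.astype(np.float32).reshape(1,-1),v.astype(np.float32).reshape(1,-1),cv2.INTER_LINEAR)[0]
        th=(z.min()+np.median(z))/2; k=np.where(z<th)[0]; d=np.degrees(s[k]); L.append(((d.min()+d.max())/2)); print(round(r,3),d.min(),d.max(),"width mm",round(r*1e3*np.radians(d.max()-d.min()),1))
    print("mid",np.mean(L))
E
python3 -c "
from fine import *
fine('pics/top0.png');fine('pics/top3.png')"
```

```text
0.046 187.0 204.0 width mm 13.6
0.051 187.75 201.75 width mm 12.5
0.056 188.25 201.5 width mm 13.0
0.061 188.75000000000003 201.25 width mm 13.3
0.066 189.25 200.25 width mm 12.7
0.071 189.5 200.25 width mm 13.3
0.076 190.0 199.0 width mm 11.9
mid 194.89285714285714
0.046 145.0 162.5 width mm 14.0
0.051 146.0 160.75 width mm 13.1
0.056 146.0 160.0 width mm 13.7
0.061 146.75 159.25 width mm 13.3
0.066 147.25 158.75 width mm 13.2
0.071 147.5 158.0 width mm 13.0
0.076 147.5 157.25000000000003 width mm 12.9
mid 153.03571428571428
```

Tab at about 153°, cross at 148.6°. I'll retrace to contact and push about 4.3° more.

Emit:
{"fn": "move_arm", "kwargs": {"steps": [[[0,-0.01,0.04,0,0,0,0],[0,-0.01,0.04,0,0,0,0],[0,-0.01,0.04,0,0,0,0],[0,-0.01,0.04,0,0,0,0],[0,-0.01,0.04,0,0,0,0],[0,-0.01,0.04,0,0,0,0],[0,0,0,-0.04,0,0,0],[0,0,0,-0.03,0,0,0],[0,0,0,-0.03,0,0,0],[0,0.003,0.006,0,0,0,0],[0,0.003,0.006,0,0,0,0],[0,0.004,0.006,0,0,0,0],[0,0.0005,0.0017,0,0,0,-1.5],[0,0.0005,0.0017,0,0,0,-1.5],[0,0.0005,0.0016,0,0,0,-1.3],[0,0,0,0,0,0,0],[0,0,0,0,0,0,0],[0,0,0,0,0,0,0]]]}}

```text
time_s: 8.2
tcp_pos: [0.4425, 0.282, 0.0364]
orientation: [-3.141, -0.0, -0.582]
force: [0.4, -0.7, -0.7]
finger_gap: 0.0
```

Emit:
{"fn": "move_arm", "kwargs": {"steps": [[[0,-0.005,-0.009,0,0,0,0],[0,-0.005,-0.009,0,0,0,0],[0,0,0,0.04,0,0,0],[0,0,0,0.04,0,0,0],[0,0.01,-0.04,0.02,0,0,0],[0,0.01,-0.04,0.0,0,0,0],[0,0.01,-0.04,0.0,0,0,0],[0,0.01,-0.04,0.0,0,0,0],[0,0.01,-0.04,0.0,0,0,0],[0,0.01,-0.04,0.0,0,0,0],[0,0,0,0,0,0,0],[0,0,0,0,0,0,0]]]}}

```text
time_s: 9.4
tcp_pos: [0.4914, 0.0227, 0.1361]
orientation: [3.141, 0.001, -0.585]
force: [-0.3, 0.3, 0.4]
finger_gap: 0.0
```

```bash
python3 -c "
import tab; tab.run('4')
from fine import *
fine('pics/top4.png')
for c in ((222,245),):
    print(blobcen(cv2.imread('pics/top4.png'),c,9,145,255))"
```

```text
scene 76 depth tab deg 149.6244307820876
top 100 depth tab deg 146.99240032236835
colour tab 71 148.24868295305288 142.67891021755452 154.25125137749
0.046 140.0 157.0 width mm 13.6
0.051 140.5 155.5 width mm 13.4
0.056 141.25 154.75 width mm 13.2
0.061 141.75 154.0 width mm 13.0
0.066 142.25 153.5 width mm 13.0
0.071 142.5 153.0 width mm 13.0
0.076 142.5 152.25 width mm 12.9
mid 147.91071428571428
(221.45068027210883, 244.7372448979592, 189.5)
```

View pics/c4.png

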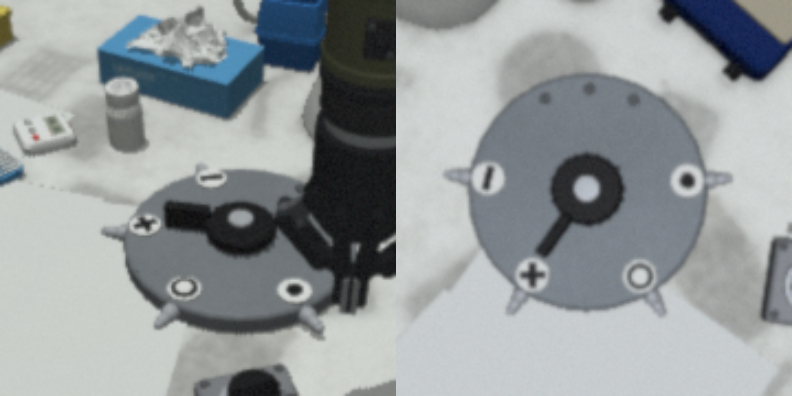

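The tab is at about 148° against the cross at 148.6°, and the cross is clearly in line with it. Next, move over the small button.

Emit:
{"fn": "move_arm", "kwargs": {"steps": [[[0,0.002,-0.025,0,0,0,0],[0,0.002,-0.025,0,0,0,0],[0,0.002,-0.025,0,0,0,0],[0,0.002,-0.025,0,0,0,0],[0,0,0,-0.03,0,0,0],[0,0,0,-0.03,0,0,0],[0,0,0,-0.015,0,0,0],[0,0,0,0,0,0,0],[0,0,0,0,0,0,0]]]}}

```text
time_s: 10.4
tcp_pos: [0.5001, -0.0751, 0.0615]
orientation: [3.141, 0.001, -0.58]
force: [-0.4, 0.4, 0.0]
finger_gap: -0.0001
```

```bash
python3 - <<'E'
from h import *
p,d=eyes.capture("scene"); cv2.imwrite("pics/b1.png",cv2.resize(p[220:380,270:450],None,fx=3,fy=3))
E
```

```text
(no output)
```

View pics/b1.png

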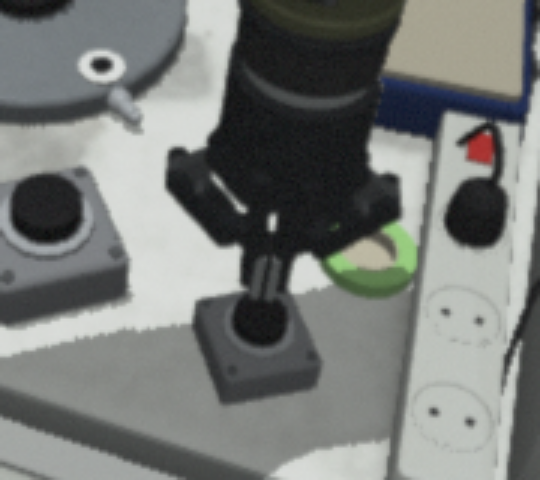

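The fingertips at crop (263,295) are right above the small cap at (258,318). I'll correct by 2 mm in y and press.

Emit:
{"fn": "move_arm", "kwargs": {"steps": [[[0,0,-0.002,-0.008,0,0,0],[0,0,0,-0.006,0,0,0],[0,0,0,-0.003,0,0,0],[0,0,0,-0.003,0,0,0],[0,0,0,-0.002,0,0,0],[0,0,0,-0.001,0,0,0],[0,0,0,0,0,0,0],[0,0,0,0,0,0,0]]]}}

```text
time_s: 11.25
tcp_pos: [0.5001, -0.0781, 0.0385]
orientation: [3.141, 0.0, -0.582]
force: [-2.1, 1.6, 4.3]
finger_gap: 0.0
```

Emit:
{"fn": "move_arm", "kwargs": {"steps": [[[0,0,0,-0.001,0,0,0],[0,0,0,-0.001,0,0,0],[0,0,0,0,0,0,0],[0,0,0,0,0,0,0]]]}}

```text
time_s: 11.65
tcp_pos: [0.5002, -0.0781, 0.0377]
orientation: [-3.141, -0.0, -0.582]
force: [-6.4, 2.0, 18.1]
finger_gap: 0.0004
```

The force jumped to 18 N, so the button is on its stop (fully down). Now I'll lift off and look.

Emit:
{"fn": "move_arm", "kwargs": {"steps": [[[0,0,0,0.005,0,0,0],[0,0,0,0.01,0,0,0],[0,0,0,0.03,0,0,0],[0,0,0,0.04,0,0,0],[0,0,0,0.04,0,0,0],[0,-0.01,0.03,0,0,0,0],[0,-0.01,0.03,0,0,0,0],[0,-0.01,0.03,0,0,0,0],[0,0,0,0,0,0,0],[0,0,0,0,0,0,0]]]}}

```text
time_s: 12.65
tcp_pos: [0.4705, 0.0121, 0.1616]
orientation: [-3.142, -0.001, -0.581]
force: [-0.1, -0.5, 0.6]
finger_gap: -0.0
```

```bash
python3 -c "
import tab; tab.run('5')
from fine import *
fine('pics/top5.png')
i=eyes.camera_info('scene');p,d=eyes.capture('scene');o,r=ray(i,356,326);print('btn',o+r*np.median(d[324:329,354:359]))
print(manip.get_state()['force'])"
```

```text
scene 74 depth tab deg 150.3042156691131
top 103 depth tab deg 147.00269328757483
colour tab 74 148.23338564077358 142.3174218077026 154.25125137749
0.046 140.0 157.0 width mm 13.6
0.051 140.5 155.5 width mm 13.4
0.056 141.5 154.5 width mm 12.7
0.061 142.0 154.0 width mm 12.8
0.066 142.25 153.5 width mm 13.0
0.071 142.5 153.25 width mm 13.3
0.076 142.5 152.25 width mm 12.9
mid 147.94642857142858
btn [ 0.49673565 -0.08261258  0.04367219]
[ 0.32714724  0.31897486 -0.07535455]
```

View pics/scene5.png

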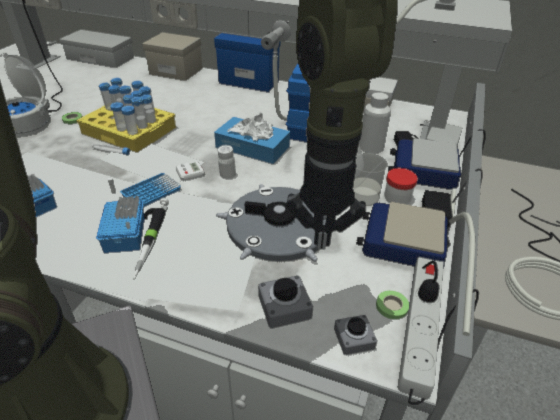

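View pics/c5.png

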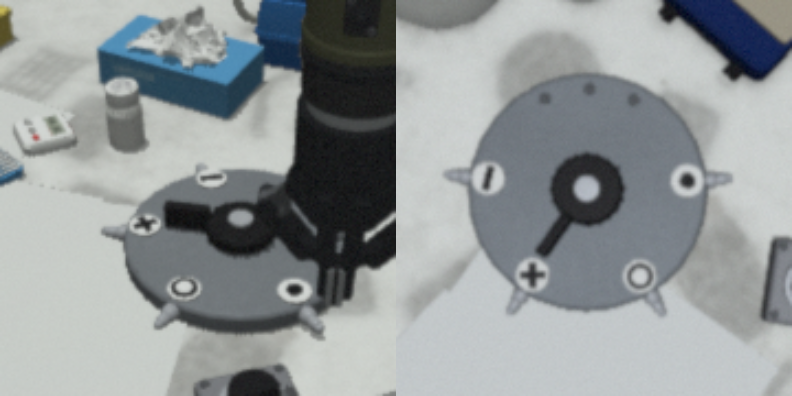

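The tab still points at the cross and the button top is back at 43.7 mm. The bottle (227,162), timer (190,171) and tape (393,305) are where they were in the first picture, and the robot is clear of everything.

```bash
python3 -c "
from plant import manip
print(manip.job_done())"
```

```text
the job is handed in; nothing more can be done
None
```

I pushed the tab round to the cross with the shut fingertips, then pressed the button on the smaller grey box and let it come up. The job is handed in; no verdict was reported. The push took two goes: the first left the tab about 4° short, so I went back and nudged it on.

- **Tab:** my best estimate in the last top view is about 148°, against 148.6° for the cross, which puts the aim point about 1–2 mm off. The rougher depth readings disagreed a little, at 147° from the top camera and 150° from the scene camera. All of these are within the limit of about 6°.
- **Button:** the force jumped to 18 N at the end of its travel, with the tips about 6 mm below the cap's rest height, so I took it as fully down. Afterwards the top read 43.7 mm, against 44 mm at rest.
- **Loose things:** the bottle, timer and tape roll look unmoved in the last picture. I compared them by eye and did not measure them.
- **Robot:** it stands clear of everything, and the force reading was near zero.

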